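# Raise the hanging stand four clicks and snap the lantern onto its eye

## Task

Raise the column of the hanging stand from fully down by exactly four clicks of its spring pawl and let it rest on the pawl. Then lift the finished glass lantern and, keeping it upright, press the sprung gate of its snap hook over the end bar of the stand's eye until the gate snaps shut behind the bar, and leave the lantern hanging there still and clear of the bench. Do not push the other things on the bench about.

Things in the scene. Friction and masses are not known exactly. Their poses are not given: they have to be found in the camera images.
- stand: Hanging stand, fixed to the bench: dark foot plate 130 x 90 x 10 mm (x, y, z), aluminium guide 105 mm high. Origin on the bench under the column's axis, z up. The column's arm points along the stand's -x, the spring pawl sticks out on its +x side. It stands left or right of the middle, turned up to 0.6 rad.
- column (a joint): Height of the ratchet column, m: 0 fully down (start), limit 0.085. The pawl clicks in at 0.015, 0.030, 0.045, 0.060, 0.075: four clicks = 0.060. Raising takes about 5 N of weight and up to 5 N more over each tooth. It cannot go down past a clicked notch; let go between notches it drops to the last one.
- pawl (a joint): Travel of the pawl, a level pin 6 mm thick with a black knob (16 mm across, 12 mm long, 60 mm from the column's axis, 97 mm up): 0 when in, 0.012 m out. Each tooth pushes it out about 7 mm and it snaps back at the click. Pulled out 8 mm (2 to 3.5 N) it lets the column down.
- column_cap (a point): Centre of the top face of the column's cap: upright black cylinder 30 mm across, 32 mm high, on the column's axis, gripped from above to raise the column. Moves with it; 186 mm above the bench when fully down. The cap's foot is 8 mm above the arm's top, its top 46 mm above the bar's axis.
- eye_bar (a point): Middle of the end bar of the closed eye on the column's arm: steel, 8 mm round, level, along the stand's y, 120 mm from the column's axis; 140 mm above the bench when fully down; moves with the column. The eye is level: side bars (8 mm, at y +-26 mm) run back from the bar; the opening is 44 mm wide and 31 mm deep towards the column.
- lantern: Finished lantern, loose, 0.25 to 0.45 kg: dark steel and clear glass, 80 x 80 mm, roof up to 92 mm, with an upright snap hook on the roof and a flat lug on top (198 mm). Origin under the centre of its base, z up. Hook of 8 mm round bar in its xz plane: shank at x = -20 (z 90 to 145), crown over x = 0 (underside z = 158), nose flaring to x = +21 mm. The mouth faces +x.
- hook_nose (a point): Lower end of the hook's nose: lantern frame x = +21, y = 0, z = 126 mm. Below it, down to the roof at z = 92 mm, is the free gap that admits the bar from the +x side. When hooked on, the nose sits inside the eye, on the column's side of the bar.
- hook_mouth (a point): Lantern frame x = +5, z = 108 mm: where the bar lies, in the gap and just short of the gate, before pressing. From there press the lantern straight down about 43 mm: the bar pushes the gate in, runs up inside the nose, and the gate snaps shut below the bar once it is past z = 147 mm.
- gate (a joint): Angle of the hook's sprung gate, rad: 0 shut, 0.8 fully open. Pivot at x = -16, z = 103 mm in the lantern's frame; 6 mm round, 40 mm long, slanting up so that its free end rests on the inside of the nose. It opens only inwards (towards the shank) under 2 to 4 N from the bar, and springs shut.
- lug (a point): Point on the lug, on the lantern's centre line, 182 mm above its base. The lug is an upright flat plate, 26 mm along the lantern's x, 10 mm thick along its y, from z = 164 to 198 mm. Grip it across its thickness from above, with the finger ends no lower than z = 166 mm so that they stay above the eye.
- hook_seat (a point): Where the bar's axis lies when the lantern hangs: under the crown, x = -1, z = 153 mm in the lantern's frame. Let go tilted or off this point, the lantern swings on the bar for up to 5 s before it is still.
- solder_spool: Bystander: reel of solder wire, aluminium, 48 mm across, 36 mm high, standing; origin under its centre.
- foil_roll: Bystander: small copper ring (foil roll), 60 mm across, 12 mm high, lying flat; origin under its centre.
- flux_bottle: Bystander: white bottle, 48 mm across, 110 mm high; origin under its centre.
- lantern_blank: Bystander: unfinished open lantern frame of dark steel, 70 x 70 x 70 mm, no glass, no roof, no hook; origin under its centre.
- jar: Bystander: glass jar with metal lid, 60 mm across, 75 mm high; origin under its centre.
- brush: Bystander: brush lying on the bench; origin under it.
- sanding_block: Bystander: wooden block 90 x 60 x 25 mm; origin under its centre.
Things that resemble listed ones, but are neither listed nor needed, are in the scene too. Leave any yellow look-alike of the lantern alone. Several things have the shape of the stand; the one meant has the colours described above.

How it is judged:
On the way, in this order (a step that is already met when the one before it is completed fails the run):
1. the column rests on the pawl in its fourth notch, let go (value of joint column between 0.056 and 0.066 m and contact force between column and the fingers below 0.3 N and velocity of joint column below 0.01 m/s), for 0.2 s.
2. the lantern is lifted off the bench (height (world z) of lantern above 0.04 m), for 0.1 s.
3. the gate is pressed open by the eye's bar (value of joint gate above 0.25 rad and contact force between gate and column above 0.3 N).
4. the bar is inside the hook with the gate shut behind it (x of eye_bar in the frame of lantern between -0.014 and 0.013 m and y of eye_bar in the frame of lantern between -0.022 and 0.022 m and z of eye_bar in the frame of lantern between 0.14 and 0.162 m and value of joint gate below 0.1 rad), for 0.1 s.
At the end, for the whole second after the job is handed in: Column in its fourth notch (0.056 to 0.066 m). The released lantern hangs from the eye: bar inside the hook (lantern frame x -14 to 13, y +-22, z 140 to 162 mm), gate shut (under 0.1 rad), base over 25 mm above the bench, within 0.25 rad of upright, still (0.04 m/s, 0.5 rad/s) (all of step 4 and value of joint column between 0.056 and 0.066 m and height (world z) of lantern above 0.025 m and angle between lantern's own z axis and vertical below 0.25 rad and linear speed of lantern below 0.04 m/s and angular speed of lantern below 0.5 rad/s and contact force between lantern and the fingers below 0.1 N); the robot touches nothing.
It fails at once if the lantern is tilted more than 0.6 rad (angle between lantern's own z axis and vertical above 0.6 rad).
It fails at once if a bystander is moved by more than 30 mm (distance of any of solder_spool, foil_roll, flux_bottle, lantern_blank, jar, brush, sanding_block from where it was at the start of the episode above 0.03 m).
It also fails if it takes over 64 s, if anything falls off the work surface, if the arm or the gripper's body presses on something with over 40 N, if the wrist force passes 120 N, or if a joint passes its speed limit or range.

## Robot

A 6-joint arm with a two-finger parallel gripper is mounted at the origin on the work surface. World frame = base frame: x ahead of the robot, y to its left, z up, the work surface at z = 0. Lengths are in m, angles in rad, forces in N, time in s.
With the tool pointing down it reaches from about 0.25 to 0.775 m from the base axis. Payload 4 kg.
Tool frame: the origin (TCP) lies on the centre line of the jaws, within the pads' length; the fingertips stand 14 mm ahead of it and the grasp point (between the pads) lies 5 mm behind it (robot.tcp_to_tips is the distance from the TCP to the fingertips, in m); z points along the fingers, y is the line along which they close (so a half turn about z gives the same grasp; the last joint's range is limited). The gripper opens to 94 mm and grips with 3 to 60 N. Pads are 16 mm wide; open, the fingers measure 119 mm over their backs; the gripper's body (75 mm by 177 mm) begins 78 mm behind the grasp point.
Start: joints at [-1.259, 0.087, 1.371, -0, 1.684, -0.103], TCP at [0.222, -0.503, 0.18] pointing down, gripper open.
Joint ranges: [-3.1, 3.1], [-0.76, 2.03], [0.27, 2.55], [-1.08, 4.22], [0.17, 2.65], [-2.57, 2.57]. Speed limits (rad/s): [2.79, 2.79, 3.14, 3.14, 3.14, 3.14].

## Interface

Orientations are given as [roll, pitch, yaw] about the fixed x, y, z axes, in that order (R = Rz(yaw) Ry(pitch) Rx(roll)).
In Python, from bench import robot gives the robot as it stands.
- The arm moves only by the tool carry_out, never from a script. Its argument "increments" is a list of rows, each a list of 3 entries, a list of its own where there are three numbers: the closure in counts, from 0 (fully open) to 255 (shut), then the shift along the tool's x, y, z in mm, then the turn about the tool's z in degrees. In form: [[fingers, [dx, dy, dz], twist], ...]. A call has 1 to 8 rows; each row shifts and turns the commanded pose from where the row before left it, along the tool's axes as they then stand; what a row does not reach is not made up. A row lasts 1/10 s, in which the tool goes at most 50 mm and 8.59 degrees, less where a joint would pass 70% of its speed; a pose out of reach is approached as far as the arm can. A call with a gripper value outside its range is refused whole. The fingers move at their own pace and stop on an object; the grip force is fixed at half the most. Time passes only in rows, so rows that do not move let the fingers close. It gives the time, the measured TCP pose, the force, the opening and the grip force at its end, in the units of the state.
- robot.get_obs(): the state, without advancing time (a new reading comes with each control period).
- robot.snapshot(name): name is "scene" or "side" or "wrist"; returns the picture (384x512x3 uint8, blue, green, red); there is no depth.
- robot.get_calibration(name): a dict with "vfov" (degrees; the focal length in pixels is half the picture's height over the tangent of half this angle, whatever the lens; pixels are square), "cx", "cy" (the principal point, pixels), "T" (4x4, takes a point from camera to world coordinates). Camera axes: x right, y down, z forward; pixel columns grow to the right and rows downward; lengths in m; the calibration is good to about 2 mm. The wrist camera is an equidistant fisheye: a pixel r from the principal point sees the ray r / f radians off the axis. A picture is of the moment at which its call begins: read the wrist's pose just before it. get_calibration takes no time and is no camera call; for the wrist camera it gives the pose at the moment of the call.
- robot.close_job(): hands the job in; it is judged then, once.
The state is a dict: "time": time; "joint_positions": joint angles; "qvel": joint speeds; "joint_torque": joint torques, N m; "tool_pos": TCP position; "ee_rot": TCP orientation; "wrist_force": force on the tool from outside, world axes, zero at the start; "wrist_torque": the same for the moment, N m; "width": finger opening in m; "finger_force": force on a finger pad.
Only numpy, scipy, OpenCV 4.12 (cv2) and the standard library are available. Lean on these libraries where they do the work, as an engineer would, in place of code of your own. Each camera call takes 0.05 s, during which the arm holds its last target. There are 200 camera calls.

## Working session

There is one attempt and no reset: what is moved stays moved. The work goes in short steps, Python scripts to look and compute and a tool call to move; the robot and the scene stay as the last step left them, time stands still between calls to the robot, and variables do not carry over. Pictures are saved under pics/ and viewed, at most 10 in all, crops included, and the job is handed in when it is done.

Besides the shell and the picture viewer there is one more tool, called after "Call:" as a command line: name --argument value ..., lists and objects as JSON in quotes. carry_out: Moves the arm, as the interface text tells. Its arguments: {"type":"object","properties":{"increments":{"type":"array","items":{"type":"array"}}},"required":["increments"]}

```bash
mkdir -p pics; cat > h.py <<'E'
import numpy as np,cv2
from bench import robot
def cal(n):
    c=robot.get_calibration(n); c['f']=192/np.tan(np.radians(c['vfov'])/2); c['T']=np.array(c['T']); return c
def ray(c,u,v,fish=False):
    x,y=u-c['cx'],v-c['cy']
    if fish:
        r=np.hypot(x,y); th=r/c['f']; d=np.array([x/r*np.sin(th),y/r*np.sin(th),np.cos(th)]) if r>0 else np.array([0,0,1.])
    else: d=np.array([x/c['f'],y/c['f'],1])
    return c['T'][:3,3],c['T'][:3,:3]@d
def onz(c,u,v,z,fish=False):
    o,d=ray(c,u,v,fish); return o+d*(z-o[2])/d[2]
def tri(*rs):
    A=np.zeros((3,3));b=np.zeros(3)
    for o,d in rs:
        d=d/np.linalg.norm(d);P=np.eye(3)-np.outer(d,d);A+=P;b+=P@o
    p=np.linalg.solve(A,b); e=[np.linalg.norm((np.eye(3)-np.outer(d,d)/(d@d))@(p-o)) for o,d in rs]; return p,max(e)
def proj(c,p):
    q=c['T'][:3,:3].T@(np.array(p)-c['T'][:3,3]); return c['cx']+c['f']*q[0]/q[2],c['cy']+c['f']*q[1]/q[2]
E
python3 - <<'E'
from h import *
s=[robot.snapshot(n) for n in('scene','side')]
for n,i in zip(('scene','side'),s):
    cv2.imwrite(f'pics/{n}0.png',i); cv2.imwrite(f'pics/{n}0b.png',cv2.resize(i,(800,600),interpolation=cv2.INTER_CUBIC)); c=cal(n); print(n,c['f'],c['cx'],c['cy'],c['T'].round(3).tolist())
print(robot.get_obs())
E
```

```text
scene 493.12515492304107 253.02985362134768 196.7512568076635 [[0.646, 0.544, -0.535, 1.303], [0.763, -0.464, 0.45, -0.659], [-0.004, -0.699, -0.715, 1.168], [0.0, 0.0, 0.0, 1.0]]
side 431.19272032734216 254.0880268878774 186.52913396024957 [[-0.685, -0.486, 0.543, -0.076], [-0.728, 0.457, -0.51, 0.557], [-0.0, -0.745, -0.667, 0.879], [0.0, 0.0, 0.0, 1.0]]
{'time': 0.1, 'joint_positions': array([-1.25909662e+00,  8.78821094e-02,  1.37207826e+00,  1.34388116e-06,
        1.68355848e+00, -1.03087355e-01]), 'qvel': array([ 0.00021914, -0.00027047, -0.00420828,  0.00109979, -0.00022689,
        0.00235392]), 'joint_torque': array([ 1.79716681e-03, -3.41253626e+01, -3.03301549e+01,  7.19982293e-02,
        3.04431806e-02, -1.08199974e-04]), 'tool_pos': array([ 0.22148908, -0.50286098,  0.1790333 ]), 'ee_rot': array([-3.13967682e+00, -1.99543273e-04,  4.14787016e-01]), 'wrist_force': array([ 0.05255988,  0.18466135, -0.67567116]), 'wrist_torque': array([ 0.03192517,  0.02834822, -0.01883305]), 'finger_force': 0.0, 'width': 0.094123459464897}
```

View pics/scene0b.png

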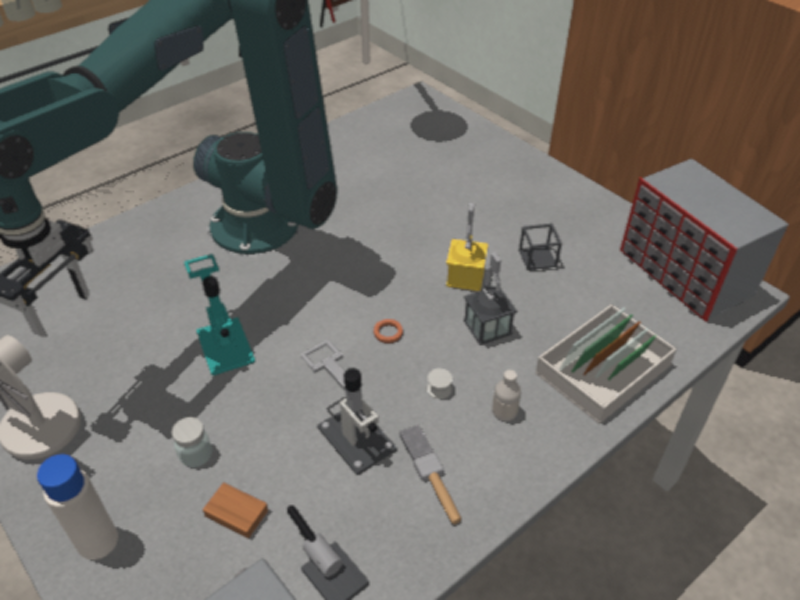

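View pics/side0b.png

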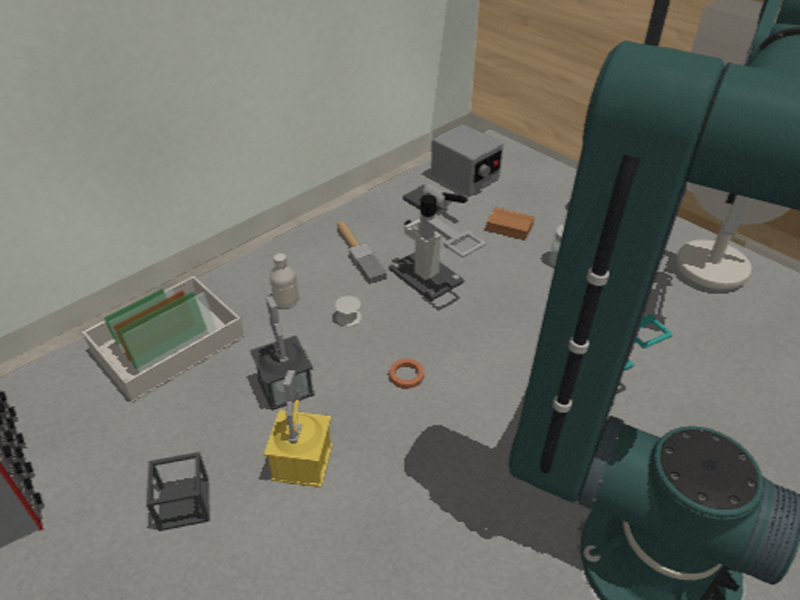

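The scene view shows the stand (cap at 353,378, eye at 322,355 in 800-px coordinates) and the finished lantern (490,315, hook up to 492,258) with the yellow one beside it. In the side view the cap is at (428,200), the eye at (465,243) and the lantern at (283,370). Next I'll make zoomed crops for precise picks.

```bash
python3 - <<'E'
from h import *
a=cv2.imread('pics/scene0.png');b=cv2.imread('pics/side0.png')
def cr(i,x,y,w=100,h=75): return cv2.resize(i[y:y+h,x:x+w],(400,300),interpolation=cv2.INTER_CUBIC)
cv2.imwrite('pics/crops.png',np.vstack([np.hstack([cr(a,185,215,100,75),cr(a,270,150,100,75)]),np.hstack([cr(b,235,115),cr(b,140,190)])]))
E
```

```text
(no output)
```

View pics/crops.png

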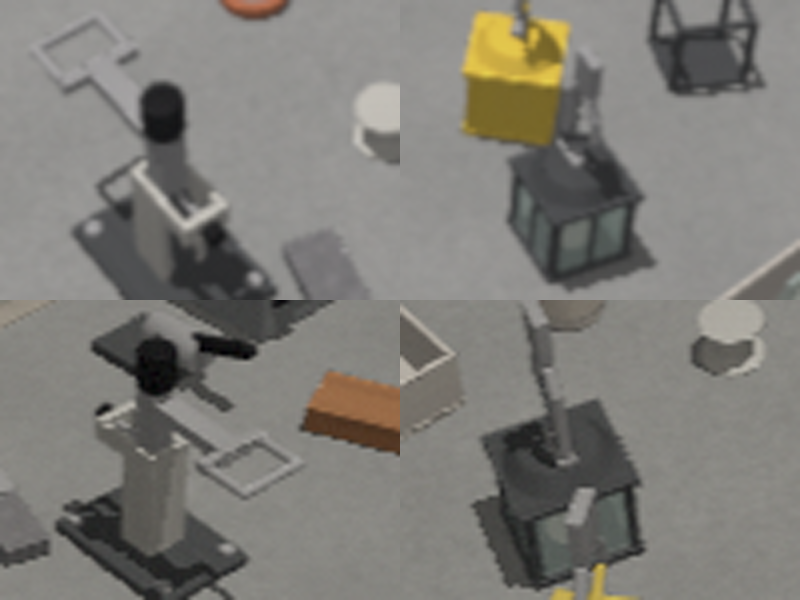

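The crops show cap tops at scene px (225.8,239.3) and side px (274.3,127.5). The eye's end bar is mid (200.2,222.7) / (303.5,159.5), and the lantern roof corners are visible in both views. Now I'll triangulate these.

```bash
python3 - <<'E'
from h import *
S,D=cal('scene'),cal('side')
sc=lambda x,y,ox,oy:ray(S,x/4+ox,y/4+oy)
sd=lambda x,y,ox,oy:ray(D,x/4+ox,y/4+oy)
def st(n,p,q): print(n,[np.round(v,4) for v in tri(sc(*p,185,215),sd(*q,235,115))])
st('cap',(163,97),(157,50)); st('bar',(61,31),(274,178))
st('c1',(32,50),(302,162)); st('c1b',(32,50),(245,195)); st('c2',(88,12),(245,195)); st('c2b',(88,12),(302,162))
st('footR',(92,228),(228,250))
def la(n,p,q): print(n,[np.round(v,4) for v in tri(sc(*p,170,150),sd(*q,40,115))])
# lantern crops: scene x offset 270-100, side 140-100, 190-75
la('lug',(590,55),(535,308))
for p in [(510,160),(640,195),(555,222)]:
  for q in [(482,438),(600,402),(640,475),(503,515)]: la((p,q),p,q)
E
```

```text
cap [array([ 0.6354, -0.1917,  0.1818]), np.float64(0.0001)]
bar [array([ 0.5138, -0.1876,  0.1377]), np.float64(0.0012)]
c1 [array([ 0.5135, -0.214 ,  0.1375]), np.float64(0.0005)]
c1b [array([ 0.5181, -0.193 ,  0.1212]), np.float64(0.0209)]
c2 [array([ 0.5136, -0.1611,  0.1377]), np.float64(0.0036)]
c2b [array([ 0.5092, -0.1818,  0.1541]), np.float64(0.0171)]
footR [array([ 0.5811, -0.2228,  0.009 ]), np.float64(0.0004)]
lug [array([0.5941, 0.1847, 0.196 ]), np.float64(0.0001)]
((510, 160), (482, 438)) [array([0.5851, 0.1869, 0.0907]), np.float64(0.0486)]
((510, 160), (600, 402)) [array([0.5772, 0.1454, 0.1015]), np.float64(0.0132)]
((510, 160), (640, 475)) [array([0.5471, 0.1581, 0.0683]), np.float64(0.0005)]
((510, 160), (503, 515)) [array([0.5583, 0.2051, 0.0559]), np.float64(0.0408)]
((640, 195), (482, 438)) [array([0.6409, 0.2106, 0.0675]), np.float64(0.0015)]
((640, 195), (600, 402)) [array([0.6307, 0.1669, 0.083 ]), np.float64(0.0344)]
((640, 195), (640, 475)) [array([0.6008, 0.1807, 0.0499]), np.float64(0.05)]
((640, 195), (503, 515)) [array([0.6145, 0.2301, 0.0316]), np.float64(0.0081)]
((555, 222), (482, 438)) [array([0.6265, 0.1811, 0.0542]), np.float64(0.0356)]
((555, 222), (600, 402)) [array([0.6171, 0.1377, 0.0673]), np.float64(0.0013)]
((555, 222), (640, 475)) [array([0.5867, 0.1508, 0.0321]), np.float64(0.0161)]
((555, 222), (503, 515)) [array([0.5996, 0.2   , 0.0168]), np.float64(0.027)]
```

The stand axis is at about (0.635, -0.191), the arm points along world -x (yaw ≈ -0.03) and the heights match. The lantern is at (0.594, 0.184) with edges at -17°/73°. I'll move above the cap and look through the wrist camera on the way.

Call:
carry_out --increments '[[0,[0,0,-40],7.9],[0,[0,0,-40],7.9],[0,[0,0,-40],8.0],[0,[38,-28,0],0],[0,[38,-28,0],0],[0,[38,-28,0],0],[0,[38,-28,0],0],[0,[38,-28,0],0]]'

```text
time: 0.9
tool_pos: [0.4128, -0.3621, 0.2996]
ee_rot: [-3.141, 0.001, -0.001]
wrist_force: [-0.3, 0.7, -0.5]
width: 0.0941
finger_force: 0.0
```

Call:
carry_out --increments '[[0,[38,-29,0],0],[0,[38,-29,0],0],[0,[38,-29,0],0],[0,[36,-29,0],0],[0,[36,-28,0],0],[0,[28,-25,0],0],[0,[0,0,0],0],[0,[0,0,0],0]]'

```text
time: 1.7
tool_pos: [0.6259, -0.1941, 0.2988]
ee_rot: [-3.141, 0.002, 0.001]
wrist_force: [-0.3, -0.5, 0.3]
width: 0.0939
finger_force: 0.0
```

```bash
python3 - <<'E'
from h import *
c=cal('wrist');i=robot.snapshot('wrist');cv2.imwrite('pics/w1.png',i);np.save('w1.npy',c['T'])
cv2.imwrite('pics/w1b.png',cv2.resize(i,(800,600),interpolation=cv2.INTER_CUBIC));print(c)
o=robot.get_obs();print(o['tool_pos'],o['ee_rot'],o['time'])
E
```

```text
{'vfov': 65.70646984690485, 'cx': 259.5605559089755, 'cy': 187.98323441389888, 'T': array([[ 1.71285811e-03, -9.60163553e-01, -2.79433385e-01,
         7.08388681e-01],
       [-9.99998306e-01, -1.45648594e-03, -1.12509996e-03,
        -1.92974059e-01],
       [ 6.73289174e-04,  2.79434839e-01, -9.60164422e-01,
         5.01735455e-01],
       [ 0.00000000e+00,  0.00000000e+00,  0.00000000e+00,
         1.00000000e+00]]), 'f': np.float64(297.3186396354542)}
[ 0.62534887 -0.19501366  0.29949907] [ 3.14135312e+00  1.50180195e-03 -8.55230569e-04] 1.75
```

View pics/w1b.png

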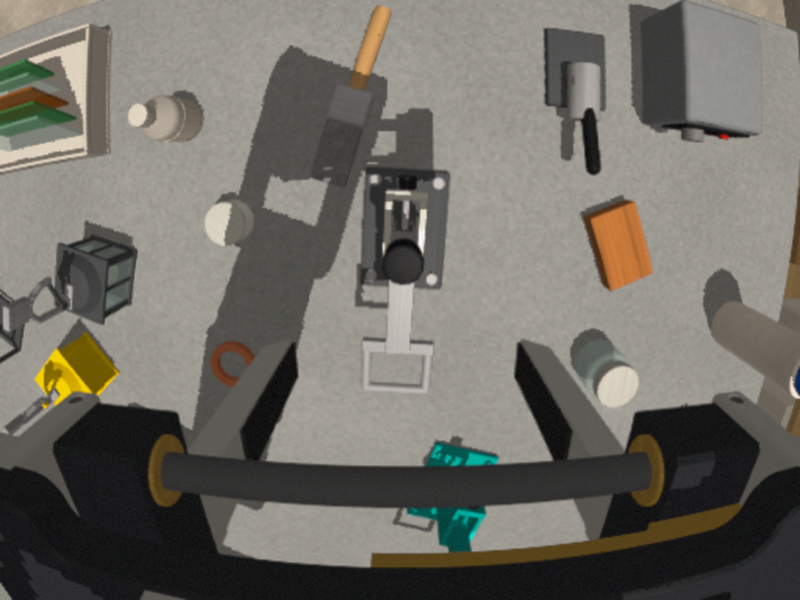

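The wrist view shows the cap at (403,262), the eye's end bar from (364,388) to (429,388) and the lantern at far left, with its hook mouth toward the blank or image-left.

```bash
python3 - <<'E'
from h import *
c=cal('wrist');c['T']=np.load('w1.npy')
for n,u,v,z in[('cap',403,262,.186),('barL',366,388,.140),('barR',429,388,.140),('mid',397.5,388,.14),('sl',369,346,.14),('sr',430,347,.14),('plateTL',366,169,.01),('plateTR',449,172,.01),('plateBR',443,287,.01),('lugA',12,300,.198),('lugB',25,320,.198)]:
  print(n,onz(c,u/1.5625,v/1.5625,z,True).round(4))
E
```

```text
cap [ 0.6395 -0.1915  0.186 ]
barL [ 0.517  -0.1589  0.14  ]
barR [ 0.5172 -0.2141  0.14  ]
mid [ 0.5172 -0.1865  0.14  ]
sl [ 0.5571 -0.1626  0.14  ]
sr [ 0.5563 -0.2141  0.14  ]
plateTL [ 0.7014 -0.1518  0.01  ]
plateTR [ 0.6984 -0.2389  0.01  ]
plateBR [ 0.573  -0.2347  0.01  ]
lugA [0.6135 0.1663 0.198 ]
lugB [0.5946 0.1528 0.198 ]
```

Call:
carry_out --increments '[[0,[12,-3,27],2],[0,[0,0,30],0],[0,[0,0,30],0],[0,[0,0,25],0],[0,[0,0,15],0],[0,[0,0,0],0],[255,[0,0,0],0],[255,[0,0,0],0]]'

```text
time: 2.55
tool_pos: [0.6386, -0.1924, 0.1757]
ee_rot: [3.14, -0.004, -0.036]
wrist_force: [0.1, -0.3, 0.4]
width: 0.081
finger_force: 0.0
```

Call:
carry_out --increments '[[255,[0,0,0],0],[255,[0,0,0],0],[255,[0,0,0],0],[255,[0,0,0],0],[255,[0,0,0],0]]'

```text
time: 3.05
tool_pos: [0.6379, -0.1916, 0.1731]
ee_rot: [3.142, 0.0, -0.035]
wrist_force: [0.2, -0.4, -0.1]
width: 0.0417
finger_force: 0.0
```

Call:
carry_out --increments '[[255,[0,0,0],0],[255,[0,0,0],0],[255,[0,0,0],0],[255,[0,0,0],0],[255,[0,0,0],0]]'

```text
time: 3.55
tool_pos: [0.6378, -0.1916, 0.1731]
ee_rot: [3.142, 0.0, -0.036]
wrist_force: [0.8, 1.0, -0.5]
width: 0.0018
finger_force: 0.0
```

```bash
python3 - <<'E'
from h import *
s=robot.snapshot('scene');d=robot.snapshot('side');w=robot.snapshot('wrist')
def cr(i,x,y,w=100,h=75): return cv2.resize(i[y:y+h,x:x+w],(400,300),interpolation=cv2.INTER_CUBIC)
cv2.imwrite('pics/c2.png',np.vstack([np.hstack([cr(s,185,195),cr(d,235,95)]),np.hstack([cr(w,60,60,400,300),cr(d,100,90,300,225)])]))
print(robot.get_obs()['width'])
E
```

```text
0.0005091249424713518
```

View pics/c2.png

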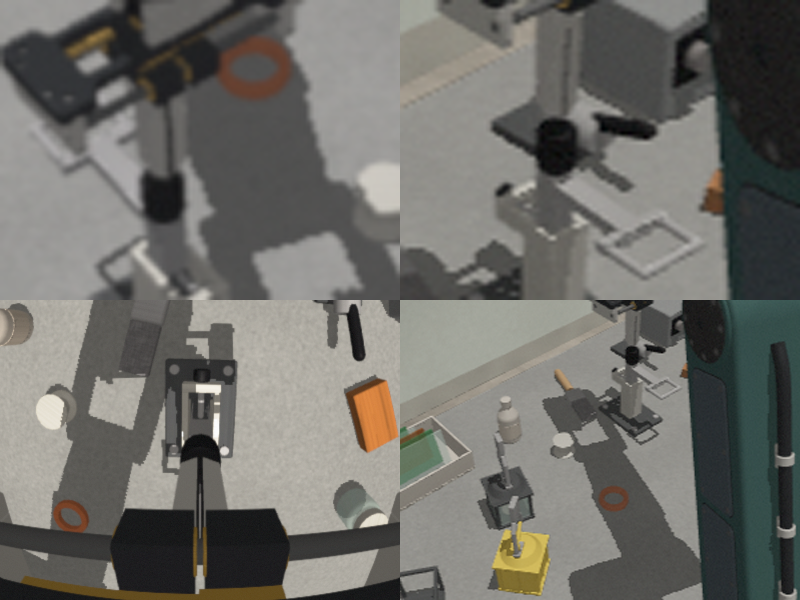

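The fingers closed just above the cap: in both views their tips end at the cap's top. I'll check the tip offset.

```bash
python3 - <<'E'
from h import *
print(robot.tcp_to_tips,[a for a in dir(robot) if a[0]!='_'])
c=cal('wrist');w=robot.snapshot('wrist');o=robot.get_obs();print(o['tool_pos'],o['ee_rot'],o['wrist_force'],o['width'])
print(c['T'].round(3).tolist())
# where tcp, tips, cap top project in each view
R=c['T']
def fp(p):
    q=R[:3,:3].T@(np.array(p)-R[:3,3]);th=np.arctan2(np.hypot(q[0],q[1]),q[2]);k=c['f']*th/np.hypot(q[0],q[1]);return c['cx']+k*q[0],c['cy']+k*q[1]
t=o['tool_pos']
for z in(t[2],t[2]-.014,.186,.2): 
  print(z,fp([t[0],t[1],z]),proj(cal('scene'),[t[0],t[1],z]),proj(cal('side'),[t[0],t[1],z]))
E
```

```text
0.014 ['IKError', 'close_job', 'get_calibration', 'get_obs', 'snapshot', 'tcp_to_tips']
[ 0.63784382 -0.19162977  0.17309515] [ 3.14154135e+00 -4.04774322e-05 -3.54924144e-02] [-0.04884159 -0.66058152 -0.22039059] 0.0007324554365445337
[[-0.035, -0.96, -0.277, 0.72], [-0.999, 0.033, 0.009, -0.193], [0.001, 0.277, -0.961, 0.376], [0.0, 0.0, 0.0, 1.0]]
0.17309515295386224 (np.float64(260.77767271767715), np.float64(218.4708091831886)) (np.float64(226.51159211820243), np.float64(241.94094680913167)) (np.float64(273.58364490488356), np.float64(129.69310604766957))
0.15909515295386223 (np.float64(260.6916962263082), np.float64(211.76420085800635)) (np.float64(226.7380141395699), np.float64(245.3369990761579)) (np.float64(273.44029349736815), np.float64(133.71618976571614))
0.186 (np.float64(260.8661769282589), np.float64(225.39758330332725)) (np.float64(226.2997171733061), np.float64(238.76308282489768)) (np.float64(273.7177074607864), np.float64(125.93070918529908))
0.2 (np.float64(260.97398633902594), np.float64(233.86720294038165)) (np.float64(226.06634854067988), np.float64(235.2628399196516)) (np.float64(273.8652818519194), np.float64(121.78910959825814))
```

Tips look to sit near z≈0.187, above the cap top, although the reported TCP says lower. I'll touch down gently with the closed fingers to measure the true tip height.

Call:
carry_out --increments '[[255,[0,0,2],0],[255,[0,0,0],0]]'

```text
time: 3.95
tool_pos: [0.6377, -0.1916, 0.1707]
ee_rot: [-3.141, 0.001, -0.036]
wrist_force: [-0.4, -0.7, -0.0]
width: 0.0004
finger_force: 0.0
```

Call:
carry_out --increments '[[255,[0,0,2],0],[255,[0,0,0],0]]'

```text
time: 4.15
tool_pos: [0.6376, -0.1916, 0.1686]
ee_rot: [-3.141, 0.001, -0.036]
wrist_force: [-0.4, 0.2, 0.1]
width: 0.0003
finger_force: 0.0
```

```bash
python3 - <<'E'
from h import *
s=robot.snapshot('scene');d=robot.snapshot('side');w=robot.snapshot('wrist')
def cr(i,x,y,w=50,h=38): return cv2.resize(i[y:y+h,x:x+w],(400,300),interpolation=cv2.INTER_CUBIC)
cv2.imwrite('pics/c3.png',np.vstack([np.hstack([cr(s,200,215),cr(d,250,105)]),np.hstack([cr(w,210,165,100,75),cr(cv2.imread('pics/side0.png'),250,105)])]))
E
```

```text
(no output)
```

View pics/c3.png

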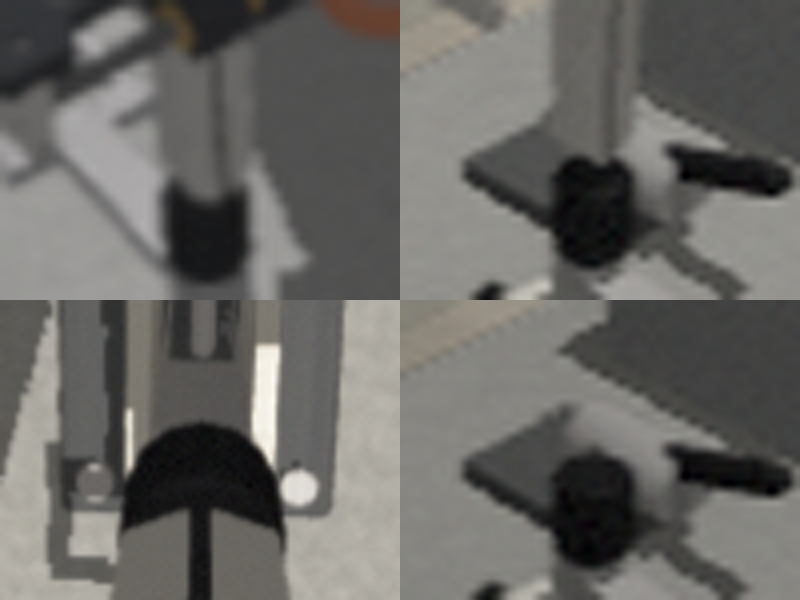

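Call:
carry_out --increments '[[255,[0,0,2],0],[255,[0,0,0],0]]'

```text
time: 4.5
tool_pos: [0.6377, -0.1916, 0.1667]
ee_rot: [-3.141, 0.0, -0.036]
wrist_force: [-0.5, 0.5, -0.9]
width: 0.0
finger_force: 0.0
```

Call:
carry_out --increments '[[255,[0,0,2],0],[255,[0,0,0],0]]'

```text
time: 4.7
tool_pos: [0.6377, -0.1916, 0.1647]
ee_rot: [-3.141, 0.001, -0.036]
wrist_force: [0.7, -0.5, -0.7]
width: 0.0004
finger_force: 0.0
```

Call:
carry_out --increments '[[255,[0,0,2],0],[255,[0,0,0],0]]'

```text
time: 4.9
tool_pos: [0.6377, -0.1916, 0.1627]
ee_rot: [-3.141, 0.001, -0.035]
wrist_force: [-0.2, -0.1, 0.3]
width: 0.0006
finger_force: 0.0
```

Call:
carry_out --increments '[[255,[0,0,2],0],[255,[0,0,0],0]]'

```text
time: 5.1
tool_pos: [0.6379, -0.1916, 0.1611]
ee_rot: [3.141, -0.0, -0.036]
wrist_force: [0.6, -0.6, -0.0]
width: 0.0001
finger_force: 0.0
```

Call:
carry_out --increments '[[255,[0,0,2],0],[255,[0,0,0],0]]'

```text
time: 5.3
tool_pos: [0.638, -0.1917, 0.1609]
ee_rot: [3.141, -0.002, -0.036]
wrist_force: [-1.4, 0.6, 5.7]
width: 0.0005
finger_force: 2.3
```

Contact comes at reported z≈0.161, so the tips are in fact about 25 mm above the reported TCP rather than 14 mm below. I'll use this measured offset, reopen and grip lower.

Call:
carry_out --increments '[[0,[0,0,-10],0],[0,[0,0,0],0],[0,[0,0,0],0],[0,[0,0,0],0],[0,[0,0,0],0],[0,[0,0,0],0],[0,[0,0,0],0],[0,[0,0,0],0]]'

```text
time: 6.1
tool_pos: [0.6378, -0.1916, 0.169]
ee_rot: [-3.142, 0.0, -0.036]
wrist_force: [-0.0, 0.2, -0.2]
width: 0.0612
finger_force: 0.0
```

Call:
carry_out --increments '[[0,[0,0,8],0],[0,[0,0,8],0],[0,[0,0,8],0],[0,[0,0,8],0],[0,[0,0,2],0],[0,[0,0,0],0]]'

```text
time: 6.7
tool_pos: [0.6374, -0.1915, 0.1341]
ee_rot: [-3.141, 0.001, -0.036]
wrist_force: [-0.7, -0.4, -0.1]
width: 0.0937
finger_force: 0.0
```

Call:
carry_out --increments '[[255,[0,0,0],0],[255,[0,0,0],0],[255,[0,0,0],0],[255,[0,0,0],0],[255,[0,0,0],0],[255,[0,0,0],0],[255,[0,0,0],0],[255,[0,0,0],0]]'

```text
time: 7.5
tool_pos: [0.6378, -0.1916, 0.1351]
ee_rot: [3.142, 0.0, -0.035]
wrist_force: [-0.5, -0.2, 1.0]
width: 0.0333
finger_force: 0.0
```

Call:
carry_out --increments '[[255,[0,0,0],0],[255,[0,0,0],0],[255,[0,0,0],0],[255,[0,0,0],0]]'

```text
time: 7.9
tool_pos: [0.6378, -0.1919, 0.1351]
ee_rot: [3.141, -0.0, -0.036]
wrist_force: [0.0, -1.4, -0.4]
width: 0.0291
finger_force: 30.0
```

Gripped at 29 mm. Next I'll raise it 63 mm.

Call:
carry_out --increments '[[255,[0,0,-8],0],[255,[0,0,-8],0],[255,[0,0,-8],0],[255,[0,0,-8],0],[255,[0,0,-8],0],[255,[0,0,-8],0],[255,[0,0,-8],0],[255,[0,0,-7],0]]'

```text
time: 8.7
tool_pos: [0.6377, -0.1919, 0.1992]
ee_rot: [3.141, -0.0, -0.036]
wrist_force: [3.7, -3.7, -13.9]
width: 0.0296
finger_force: 30.0
```

Call:
carry_out --increments '[[255,[0,0,0],0],[255,[0,0,0],0],[255,[0,0,0],0]]'

```text
time: 9.0
tool_pos: [0.6378, -0.1919, 0.1987]
ee_rot: [3.141, -0.001, -0.036]
wrist_force: [1.9, -4.6, -5.9]
width: 0.0298
finger_force: 30.0
```

Call:
carry_out --increments '[[255,[0,0,2],0],[255,[0,0,1.5],0],[255,[0,0,0],0]]'

```text
time: 9.3
tool_pos: [0.6378, -0.1918, 0.1949]
ee_rot: [3.141, -0.0, -0.036]
wrist_force: [0.4, -3.2, -4.9]
width: 0.0296
finger_force: 30.0
```

Call:
carry_out --increments '[[0,[0,0,0],0],[0,[0,0,0],0],[0,[0,0,0],0],[0,[0,0,0],0],[0,[0,0,0],0],[0,[0,0,0],0],[0,[0,0,0],0],[0,[0,0,0],0]]'

```text
time: 10.1
tool_pos: [0.6378, -0.1916, 0.1946]
ee_rot: [-3.142, 0.0, -0.035]
wrist_force: [-0.0, 1.4, 0.6]
width: 0.0902
finger_force: 0.0
```

Call:
carry_out --increments '[[0,[0,0,0],0],[0,[0,0,-30],0],[0,[0,0,-40],0],[0,[0,0,-40],0],[0,[0,0,0],0],[0,[0,0,0],0]]'

```text
time: 10.7
tool_pos: [0.6384, -0.1918, 0.3062]
ee_rot: [3.14, -0.003, -0.035]
wrist_force: [0.6, -0.3, -0.2]
width: 0.0939
finger_force: 0.0
```

Call:
carry_out --increments '[[0,[-7,-45,0],0],[0,[-7,-45,0],0],[0,[-7,-45,0],0],[0,[-7,-45,0],0],[0,[-7,-45,0],0],[0,[-7,-45,0],0],[0,[-7,-45,0],0],[0,[-3,-38,0],0]]'

```text
time: 11.5
tool_pos: [0.5968, 0.1653, 0.302]
ee_rot: [3.141, 0.004, -0.034]
wrist_force: [0.2, -0.1, 1.0]
width: 0.0944
finger_force: 0.0
```

Call:
carry_out --increments '[[0,[0,0,0],0],[0,[0,0,0],0],[0,[0,0,0],0]]'

```text
time: 11.8
tool_pos: [0.5982, 0.1619, 0.303]
ee_rot: [3.14, 0.002, -0.037]
wrist_force: [-0.0, 0.2, -0.2]
width: 0.0939
finger_force: 0.0
```

```bash
python3 - <<'E'
from h import *
o=robot.get_obs();c=cal('wrist');w=robot.snapshot('wrist');np.save('w2.npy',c['T']);cv2.imwrite('pics/w2.png',w)
d=robot.snapshot('side');s=robot.snapshot('scene');cv2.imwrite('pics/side2.png',d);cv2.imwrite('pics/scene2.png',s)
print(o['tool_pos'],o['ee_rot'])
def fp(p):
    R=c['T'];q=R[:3,:3].T@(np.array(p)-R[:3,3]);th=np.arctan2(np.hypot(q[0],q[1]),q[2]);k=c['f']*th/np.hypot(q[0],q[1]);return c['cx']+k*q[0],c['cy']+k*q[1]
u,v=map(int,fp([.594,.184,.19]));print(u,v)
x0,y0=max(0,u-50),max(0,v-55)
print(x0,y0)
def cr(i,x,y,w,h,W,H): return cv2.resize(i[y:y+h,x:x+w],(W,H),interpolation=cv2.INTER_CUBIC)
du,dv=map(int,proj(cal('side'),[.58,-.19,.22]));su,sv=map(int,proj(cal('scene'),[.58,-.19,.22]));print((du-33,dv-37),(su-33,sv-37))
cv2.imwrite('pics/c4.png',np.hstack([cr(w,x0,y0,100,120,500,600),np.vstack([cr(d,du-33,dv-37,75,75,300,300),cr(s,su-33,sv-37,75,75,300,300)])]))
E
```

```text
[0.59819392 0.16193685 0.30304586] [ 3.14042770e+00  2.45240456e-03 -3.66835252e-02]
240 184
190 129
(255, 87) (179, 179)
```

View pics/c4.png

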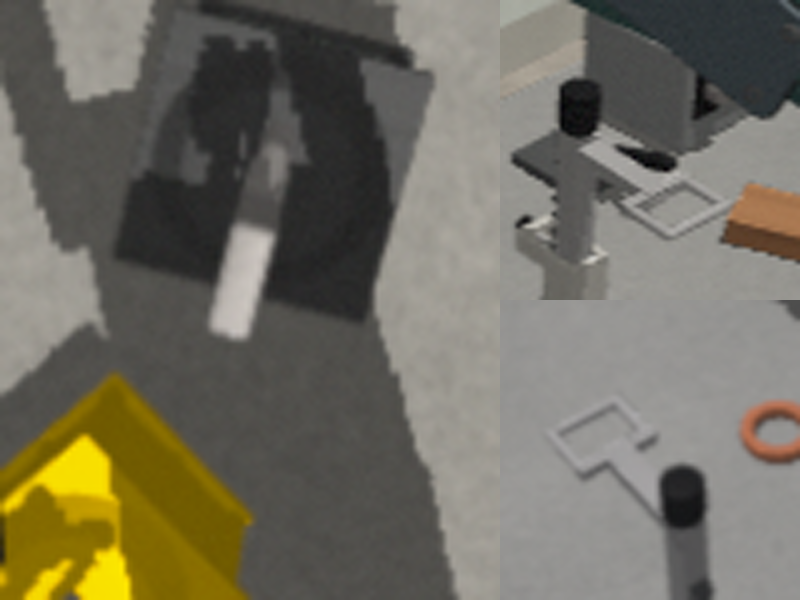

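The wrist crop shows the lug top centred at crop (242,281), its long side running (230,335)→(254,228), roof below. The other crops show the raised eye. I'll compute the pose and check the column height.

```bash
python3 - <<'E'
from h import *
S,D=cal('scene'),cal('side');c=cal('wrist');c['T']=np.load('w2.npy')
print('bar',tri(ray(S,199.25,207.75),ray(D,305,142.25)))
print('cap',tri(ray(S,224.75,224),ray(D,275,110)))
print('shank',tri(ray(S,313.75,188.75),ray(D,181.25,230)))
W=lambda x,y,z:onz(c,190+x/5,129+y/5,z,True)
print('lug',W(242,281,.198)); a,b=W(230,335,.198),W(254,228,.198);print(b-a,np.degrees(np.arctan2(*(b-a)[1::-1])))
for p in [(118,255),(365,320),(432,72)]: print('roof',W(*p,.07))
for p in [(285,75),(270,165),(285,150),(300,165)]: print(p,W(*p,.092),W(*p,.126))
E
```

```text
bar (array([ 0.51365357, -0.18561871,  0.19739901]), np.float64(0.0005726110735536552))
cap (array([ 0.63462177, -0.1910973 ,  0.24039077]), np.float64(1.175613772760613e-05))
shank (array([0.58248106, 0.19104592, 0.07900204]), np.float64(0.002492750448979605))
lug [0.59498407 0.1855488  0.198     ]
[ 0.02375019 -0.0065138   0.        ] -15.336997114856912
roof [0.56904446 0.23364484 0.07      ]
roof [0.54559542 0.15895332 0.07      ]
roof [0.62137908 0.1366596  0.07      ]
(285, 75) [0.6249713  0.17904982 0.092     ] [0.62954174 0.17750924 0.126     ]
(270, 165) [0.59937664 0.18445122 0.092     ] [0.60604898 0.18246707 0.126     ]
(285, 150) [0.60354178 0.17999734 0.092     ] [0.60987207 0.17837895 0.126     ]
(300, 165) [0.59904735 0.17593702 0.092     ] [0.60574674 0.17465207 0.126     ]
```

The column is up 59 mm, so it is in the fourth notch. The lantern is at (0.595, 0.1853) with yaw -16.5° and its mouth toward +x (shank foot on the near side). Next I'll grip the lug.

Call:
carry_out --increments '[[120,[0,0,0],7.2],[120,[0,0,0],7.2],[120,[-10,-21,0],0],[120,[0,0,40],0],[120,[0,0,40],0],[120,[0,0,30],0],[120,[0,0,0],0],[120,[0,0,0],0]]'

```text
time: 12.75
tool_pos: [0.5949, 0.1851, 0.1949]
ee_rot: [3.141, 0.0, -0.288]
wrist_force: [0.1, -0.1, 0.4]
width: 0.0497
finger_force: 0.0
```

Call:
carry_out --increments '[[120,[0,0,15],0],[120,[0,0,15],0],[120,[0,0,12],0],[120,[0,0,6],0],[120,[0,0,0],0]]'

```text
time: 13.25
tool_pos: [0.5939, 0.1858, 0.1447]
ee_rot: [3.14, 0.003, -0.287]
wrist_force: [-0.6, 0.1, -0.2]
width: 0.05
finger_force: 0.0
```

Call:
carry_out --increments '[[255,[0,0,0],0],[255,[0,0,0],0],[255,[0,0,0],0],[255,[0,0,0],0],[255,[0,0,0],0],[255,[0,0,0],0],[255,[0,0,0],0],[255,[0,0,0],0]]'

```text
time: 14.05
tool_pos: [0.595, 0.1859, 0.1467]
ee_rot: [-3.142, -0.001, -0.287]
wrist_force: [0.3, -1.1, -0.4]
width: 0.0098
finger_force: 30.0
```

Gripped. I'll lift and rotate to the stand's heading.

Call:
carry_out --increments '[[255,[0,0,-6],0],[255,[0,0,-12],0],[255,[0,0,-18],0],[255,[0,0,-22],0],[255,[0,0,-22],-3.4],[255,[0,0,-18],-4],[255,[0,0,-10],-4],[255,[0,0,-6],-3]]'

```text
time: 14.85
tool_pos: [0.5951, 0.1861, 0.2629]
ee_rot: [-3.141, -0.002, -0.033]
wrist_force: [0.2, 0.6, -2.5]
width: 0.0096
finger_force: 30.0
```

Call:
carry_out --increments '[[255,[-3,10,0],0],[255,[-7,20,0],0],[255,[-10,30,0],0],[255,[-12,34,0],0],[255,[-12,34,0],0],[255,[-12,34,0],0],[255,[-12,34,0],0],[255,[-12,34,0],0]]'

```text
time: 15.65
tool_pos: [0.5051, -0.0427, 0.2603]
ee_rot: [3.141, 0.001, -0.037]
wrist_force: [-0.1, -0.6, -2.6]
width: 0.01
finger_force: 30.0
```

Call:
carry_out --increments '[[255,[-12,34,0],0],[255,[-12,34,0],0],[255,[-10,32,0],0],[255,[-9,24,0],0],[255,[-5,16,0],0],[255,[-3,8,0],0],[255,[0,0,0],0],[255,[0,0,0],0]]'

```text
time: 16.45
tool_pos: [0.4503, -0.1866, 0.2605]
ee_rot: [-3.141, 0.0, -0.036]
wrist_force: [-0.2, -0.7, -2.0]
width: 0.0096
finger_force: 30.0
```

Call:
carry_out --increments '[[255,[0,0,10],0],[255,[0,0,12],0],[255,[0,0,0],0],[255,[0,0,0],0],[255,[0,0,0],0]]'

```text
time: 16.95
tool_pos: [0.4506, -0.1869, 0.2387]
ee_rot: [3.141, -0.0, -0.035]
wrist_force: [-0.6, 0.3, -3.0]
width: 0.0096
finger_force: 30.0
```

```bash
python3 - <<'E'
from h import *
print(robot.get_obs()['tool_pos'])
d=robot.snapshot('side');s=robot.snapshot('scene');w=robot.snapshot('wrist')
def cr(i,x,y,w,h,W,H): return cv2.resize(i[y:y+h,x:x+w],(W,H),interpolation=cv2.INTER_CUBIC)
for n,p in(('side',[.48,-.187,.2]),('scene',[.48,-.187,.2])): print(n,proj(cal(n),p))
du,dv=map(int,proj(cal('side'),[.48,-.187,.2]));su,sv=map(int,proj(cal('scene'),[.48,-.187,.2]))
print((du-40,dv-60),(su-40,sv-60))
cv2.imwrite('pics/c5.png',np.hstack([cr(d,du-40,dv-60,80,120,400,600),cr(s,su-40,sv-60,80,120,400,600)]))
cv2.imwrite('pics/w5.png',w)
E
```

```text
[ 0.45057217 -0.18694646  0.23868637]
side (np.float64(315.22967241166924), np.float64(146.6947576257629))
scene (np.float64(191.71985262314817), np.float64(200.51461229239155))
(275, 86) (151, 140)
```

View pics/c5.png

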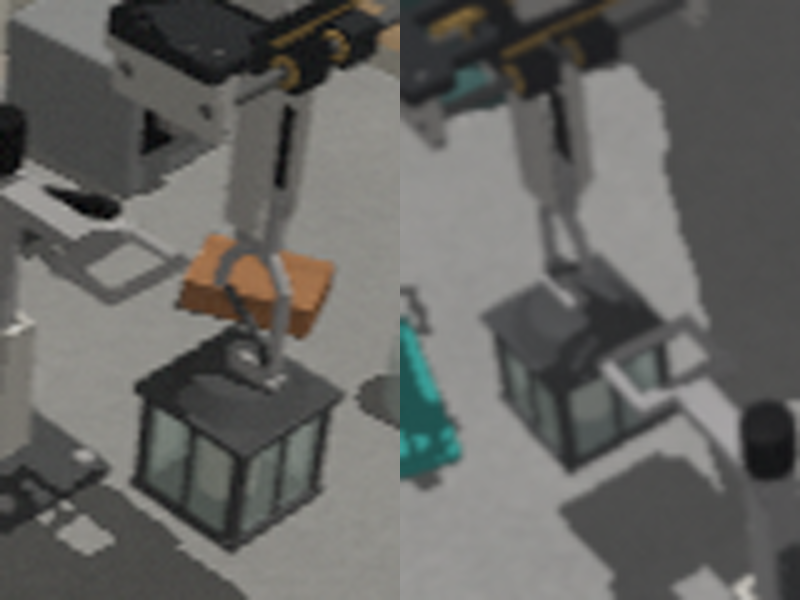

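Side view (left): the hook's nose is at crop (222,275), pointing at the eye, and the shank foot is at (278,380). In the scene view the shank foot is at (570,298) and the eye's end bar mid at (648,345). The mouth faces the stand. I'll check the relative positions.

```bash
python3 - <<'E'
from h import *
S,D=cal('scene'),cal('side')
t=np.array([.4506,-.1869]);b=.2387-.1467
f=lambda x,z:[t[0]+x*.9994,t[1]-x*.035,b+z]
def cs(p): u,v=proj(D,p);a,e=proj(S,p);return np.round([(u-275)*5,(v-86)*5,(a-151)*5+400,(e-140)*5])
for n,p in dict(nose=f(.021,.126),shank=f(-.02,.094),crown=f(0,.166),gatepiv=f(-.016,.103),bar=[.5155,-.187,.2],rc1=f(0.04,.07),base_c=[t[0]-.0386,t[1]+.0414,b]).items(): print(n,cs(p))
print(tri(ray(D,275+278/5,86+380/5),ray(S,151+170/5,140+298/5)))
print('bar',tri(ray(D,304.4,142),ray(S,200.6,209)))
# lantern base corners: side front(235,550) ; scene front (572,470)
print('basecorner side/scene z',onz(D,275+235/5,86+550/5,b),onz(S,151+172/5,140+470/5,b))
for sx in(-.04,.04):
  for sy in(-.04,.04):
    q=[t[0]+sx+.035*sy,t[1]+sy-.035*sx,b]; print(sx,sy,cs(q))
E
```

```text
nose [218. 282. 591. 272.]
shank [270. 367. 556. 271.]
crown [257. 236. 562. 197.]
gatepiv [266. 350. 558. 264.]
bar [151. 275. 642. 339.]
rc1 [181. 351. 619. 362.]
base_c [228. 555. 611. 333.]
(array([ 0.43476426, -0.18948795,  0.17182388]), np.float64(0.006825227769075154))
bar (array([ 0.51746003, -0.18566661,  0.19592758]), np.float64(0.000758736237292338))
basecorner side/scene z [ 0.4118406  -0.15083652  0.092     ] [ 0.48498696 -0.22469326  0.092     ]
-0.04 -0.04 [326. 489. 497. 395.]
-0.04 0.04 [228. 555. 611. 333.]
0.04 -0.04 [218. 419. 571. 478.]
0.04 0.04 [120. 480. 687. 412.]
```

The pose agrees with predictions within 2–3 mm. I'll move in so the bar enters the mouth.

Call:
carry_out --increments '[[255,[8,0,0],0],[255,[14,-1,0],0],[255,[14,-1,0],0],[255,[9,0,0],0],[255,[4,0,0],0],[255,[0,0,0],0],[255,[0,0,0],0]]'

```text
time: 17.8
tool_pos: [0.4994, -0.1868, 0.2384]
ee_rot: [-3.142, 0.001, -0.035]
wrist_force: [-0.4, 0.6, -3.3]
width: 0.0096
finger_force: 30.0
```

Call:
carry_out --increments '[[255,[4,0,0],0],[255,[4,0,0],0],[255,[3,0,0],0],[255,[0,0,0],0],[255,[0,0,0],0]]'

```text
time: 18.3
tool_pos: [0.5104, -0.1872, 0.2385]
ee_rot: [3.142, 0.0, -0.035]
wrist_force: [0.1, 0.5, -3.0]
width: 0.0101
finger_force: 30.0
```

Call:
carry_out --increments '[[255,[0,0,4],0],[255,[0,0,4],0],[255,[0,0,4],0],[255,[0,0,0],0]]'

```text
time: 18.7
tool_pos: [0.5097, -0.1871, 0.2258]
ee_rot: [-3.141, 0.002, -0.036]
wrist_force: [-0.9, 0.3, -0.6]
width: 0.0098
finger_force: 30.0
```

Call:
carry_out --increments '[[255,[0,0,4],0],[255,[0,0,4],0],[255,[0,0,0],0]]'

```text
time: 19.0
tool_pos: [0.5098, -0.1871, 0.2176]
ee_rot: [-3.141, 0.002, -0.036]
wrist_force: [-2.2, 0.5, -2.2]
width: 0.0099
finger_force: 30.0
```

Call:
carry_out --increments '[[255,[0,0,4],0],[255,[0,0,4],0],[255,[0,0,0],0]]'

```text
time: 19.3
tool_pos: [0.5097, -0.1871, 0.2094]
ee_rot: [-3.141, 0.002, -0.036]
wrist_force: [-2.5, 0.2, -3.2]
width: 0.0098
finger_force: 30.0
```

Call:
carry_out --increments '[[255,[0,0,4],0],[255,[0,0,4],0],[255,[0,0,0],0]]'

```text
time: 19.6
tool_pos: [0.5105, -0.187, 0.2014]
ee_rot: [-3.141, 0.001, -0.035]
wrist_force: [-0.4, -0.4, -2.1]
width: 0.0098
finger_force: 30.0
```

Call:
carry_out --increments '[[255,[0,0,3],0],[255,[0,0,2],0],[255,[0,0,0],0]]'

```text
time: 19.9
tool_pos: [0.5111, -0.1873, 0.1976]
ee_rot: [3.141, -0.001, -0.035]
wrist_force: [1.1, 0.9, -2.8]
width: 0.0099
finger_force: 30.0
```

Call:
carry_out --increments '[[255,[3,0,0],0],[255,[3,0,0],0],[255,[0,0,0],0]]'

```text
time: 20.2
tool_pos: [0.5168, -0.1875, 0.1974]
ee_rot: [-3.142, 0.0, -0.035]
wrist_force: [-0.2, 0.2, -2.7]
width: 0.0095
finger_force: 30.0
```

Call:
carry_out --increments '[[255,[0,0,2],0],[255,[0,0,0],0],[255,[0,0,0],0]]'

```text
time: 20.5
tool_pos: [0.5163, -0.1874, 0.1954]
ee_rot: [-3.142, 0.0, -0.036]
wrist_force: [0.1, 0.2, -3.3]
width: 0.0093
finger_force: 30.0
```

Call:
carry_out --increments '[[255,[0,0,1.5],0],[255,[0,0,0],0],[255,[0,0,0],0]]'

```text
time: 20.8
tool_pos: [0.5164, -0.1875, 0.194]
ee_rot: [3.142, 0.0, -0.036]
wrist_force: [-0.5, -0.1, -2.6]
width: 0.0096
finger_force: 30.0
```

Call:
carry_out --increments '[[255,[0,0,1],0],[255,[0,0,0],0],[255,[0,0,0],0]]'

```text
time: 21.1
tool_pos: [0.5165, -0.1876, 0.1933]
ee_rot: [3.141, -0.0, -0.036]
wrist_force: [-0.4, 0.7, -1.6]
width: 0.0095
finger_force: 30.0
```

Call:
carry_out --increments '[[255,[0,0,0.6],0],[255,[0,0,0],0],[255,[0,0,0],0]]'

```text
time: 21.4
tool_pos: [0.5166, -0.1875, 0.193]
ee_rot: [3.141, -0.001, -0.035]
wrist_force: [-0.4, 1.7, -0.0]
width: 0.0101
finger_force: 30.0
```

```bash
python3 - <<'E'
from h import *
d=robot.snapshot('side');s=robot.snapshot('scene')
def cr(i,x,y,w,h,W,H): return cv2.resize(i[y:y+h,x:x+w],(W,H),interpolation=cv2.INTER_CUBIC)
du,dv=map(int,proj(cal('side'),[.516,-.187,.18]));su,sv=map(int,proj(cal('scene'),[.516,-.187,.18]))
cv2.imwrite('pics/c6.png',np.hstack([cr(d,du-32,dv-48,64,96,400,600),cr(s,su-32,sv-48,64,96,400,600)]))
E
```

```text
(no output)
```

View pics/c6.png

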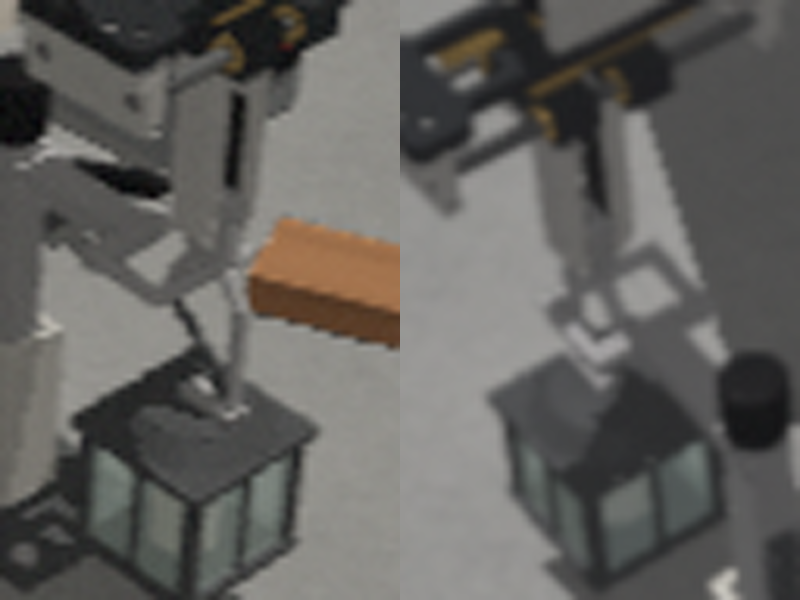

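The hook is over the bar and the gate slants back to the nose, so it's shut. The bar carries the weight (0 N at the wrist), so I'll release.

Call:
carry_out --increments '[[225,[0,0,0],0],[215,[0,0,0],0],[180,[0,0,0],0],[140,[0,0,0],0],[120,[0,0,0],0],[120,[0,0,0],0],[120,[0,0,0],0],[120,[0,0,0],0]]'

```text
time: 22.3
tool_pos: [0.5165, -0.1875, 0.1925]
ee_rot: [3.141, -0.0, -0.036]
wrist_force: [0.6, 0.3, -0.7]
width: 0.0499
finger_force: 0.0
```

Call:
carry_out --increments '[[120,[0,0,-10],0],[120,[0,0,-20],0],[120,[0,0,-30],0],[120,[0,0,-30],0],[120,[0,0,-20],0],[120,[0,0,0],0],[120,[0,0,0],0],[120,[0,0,0],0]]'

```text
time: 23.1
tool_pos: [0.516, -0.1873, 0.3008]
ee_rot: [-3.141, 0.003, -0.036]
wrist_force: [1.1, 0.5, -0.6]
width: 0.0495
finger_force: 0.0
```

Call:
carry_out --increments '[[120,[0,0,0],0],[120,[0,0,0],0],[120,[0,0,0],0],[120,[0,0,0],0],[120,[0,0,0],0],[120,[0,0,0],0],[120,[0,0,0],0],[120,[0,0,0],0]]'

```text
time: 23.9
tool_pos: [0.5165, -0.1875, 0.3026]
ee_rot: [3.141, -0.0, -0.036]
wrist_force: [0.6, 0.2, 0.9]
width: 0.0495
finger_force: 0.0
```

```bash
python3 - <<'E'
from h import *
import time
for k in range(60): d=robot.snapshot('side'); 
s=robot.snapshot('scene')
p=d.astype(int)
for k in range(6): d2=robot.snapshot('side')
print('diff',np.abs(d2.astype(int)-p).max(2)[90:230,250:380].max(),robot.get_obs()['time'],robot.get_obs()['tool_pos'])
def cr(i,x,y,w,h,W,H): return cv2.resize(i[y:y+h,x:x+w],(W,H),interpolation=cv2.INTER_CUBIC)
du,dv=map(int,proj(cal('side'),[.516,-.187,.18]));su,sv=map(int,proj(cal('scene'),[.516,-.187,.18]))
cv2.imwrite('pics/c7.png',np.hstack([cr(d2,du-32,dv-48,64,96,400,600),cr(s,su-32,sv-48,64,96,400,600)]))
E
```

```text
diff 20 27.25 [ 0.51645618 -0.18747112  0.30249023]
```

View pics/c7.png

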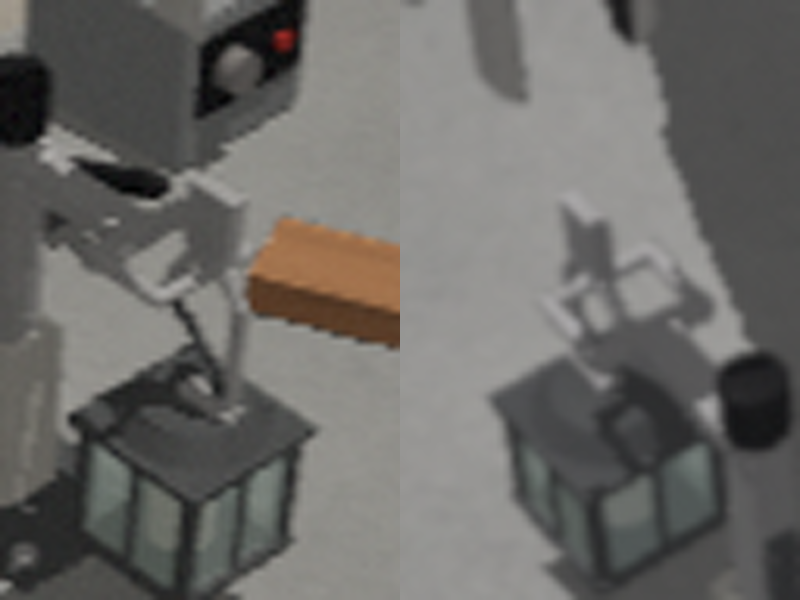

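The lantern hangs upright on the bar with the gate shut. I'll wait a few more seconds for it to settle, then hand in.

Call:
carry_out --increments '[[120,[0,0,0],0],[120,[0,0,0],0],[120,[0,0,0],0],[120,[0,0,0],0],[120,[0,0,0],0],[120,[0,0,0],0],[120,[0,0,0],0],[120,[0,0,0],0]]'

```text
time: 28.05
tool_pos: [0.5165, -0.1875, 0.3025]
ee_rot: [3.142, -0.0, -0.035]
wrist_force: [0.4, -0.1, -0.1]
width: 0.0493
finger_force: 0.0
```

```bash
python3 - <<'E'
from h import *
for k in range(50): robot.snapshot('side')
print(robot.close_job())
E
```

```text
the job is handed in; nothing more can be done
None
```

The job is handed in without a reported verdict: from the images, the column rests in its fourth notch (measured 59 mm up) and the lantern hangs upright and clear of the bench from the eye with the gate shut; I saw no other thing disturbed but did not measure the bystanders.

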